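# Pulse-test the washed seed mill

## Task

The barn's seed mill has been washed and needs a dry pulse test: press its round power key, let it up, then press the square pulse key, one key at a time, leaving the long continuous-run key alone. Then set the black bayonet lid fully down in the mill's collar and twist it clockwise, against its spring, about 30 degrees - halfway to the lock, which must not click in - and finish while still holding the lid there, for it springs back if let go. Leave the other things on the bench where they are.

Things in the scene. Friction and masses are not known exactly. Their poses are not given: they have to be found in the camera images.
- mill: white bench-top seed mill, fixed: a box 150 mm (x) by 240 mm (y, from -167 to +73), deck 62 mm high, with the round collar of the grinding bowl, 113 mm across and 115 mm high. Origin: on the bench under the collar's axis; z up. Its three keys stand in a row on the -y side
- mill_collar (a point): centre of the collar's mouth, on top of its lip, 115 mm above the bench; axes as the mill's. The mouth is a bore of 75 mm diameter through a 5 mm thick lip with two entry notches, 19 mm wide, on the mill's +x and -x sides. Below the lip the lid's lugs can turn only clockwise, seen from above
- mill_notch (a point): middle of the outer end of the notch on the mill's +x side, on top of the lip, 49 mm from the collar's axis
- catch_nose (a point): steel nose of the lock's spring catch, beside the collar on a post 126 mm high, 60 to 73 mm from the axis, between the mill's +x and +y axes; the lid locks when a rib on its rim clicks past this nose
- lid: loose black plastic bayonet lid, about 150 g, right side up on the bench. Origin: centre of its underside, z up. Plug 72 mm in diameter, 14 mm high; flange 104 mm in diameter, z 14 to 20 mm; dome to z 34 mm. Same after a half turn. Enters with its x axis along the mill's, either way round; seated, the flange lies on the lip and the origin is 101 mm above the mill's
- lid_grip (a point): point on the lid's axis in its straight aluminium grip bar, 57 mm above the underside: a good TCP point from above, fingers closing along y. The bar is 64 mm long (along the lid's x), 18 mm wide and reaches from z 34 to 62 mm. Axes as the lid's
- lid_lug (a point): outer end of the lid's +x lug, 45 mm from the axis; a like lug is on -x. Lugs are 14 mm wide, 5 mm thick (z 1 to 6 mm above the underside), in line with the grip bar
- lid_rib (a point): rib on the flange's rim on the lid's +y side; a like rib is on -y. After about 49 degrees of clockwise turn from the entry position a rib meets the spring catch, and at 54 degrees it clicks past and the lid locks; 27 to 30 degrees is halfway
- interlock (a joint): turn of the sprung interlock ring in the collar, rad; 0 at rest, grows as the lugs push it clockwise. It reads about the lid's turn less 0.08, so 0.44 at 30 degrees of lid turn; 0.87 is the lock click. Its spring gives 0.09 N m at the start and 0.15 N m per rad more
- key_power (a joint): travel of the power key, m: 0 up, 0.005 fully down, pressed past 0.0035. Springs back; 1.2 N to start it, 4.2 N fully down
- key_power_top (a point): centre of the top of the power key: round, 24 mm in diameter, at the -x end of the key row (mill frame x -45, y -112, z 70 mm when up), 8 mm proud of the deck; keys are 45 mm apart and go straight down
- key_pulse (a joint): travel of the pulse key, as for the power key
- key_pulse_top (a point): centre of the top of the pulse key: square, 21 mm, in the middle of the row (mill frame x 0, y -112, z 70 mm when up)
- key_run (a joint): travel of the continuous-run key, not to be pressed
- key_run_top (a point): centre of the top of the continuous-run key: long and narrow, 12 by 29 mm, at the +x end of the row (mill frame x 45, y -112, z 70 mm when up)
- mug: loose white ceramic mug, 82 mm in diameter, 95 mm high, handle on its +y side; origin under its centre; to be left alone
- hoof_pick: loose blue hoof pick lying down, 160 mm long along its x, 22 mm high; origin on the bench below its handle; to be left alone
- insulator: loose green plastic fence insulator, a spool 44 mm in diameter and 52 mm high; origin under its centre; to be left alone
- lantern: loose black plastic lantern, 110 mm square, 210 mm high to its bail handle; origin under its centre; to be left alone
There are look-alikes about, which are no part of the job. What is shaped like the lid but blue, pink or purple is not meant.

How it is judged:
By the outcome, as a careful person would: the job done as asked, in the order asked, and still so for the second after the job is handed in, while the arm keeps its last pose, push and grip.
It also fails if it takes over 64 s, if anything falls off the work surface, if the arm or the gripper's body presses on something with over 40 N, if the wrist force passes 120 N, or if a joint passes its speed limit or range.

## Robot

A 7-joint arm with a two-finger parallel gripper is mounted at the origin on the work surface. World frame = base frame: x ahead of the robot, y to its left, z up, the work surface at z = 0. Lengths are in m, angles in rad, forces in N, time in s.
With the tool pointing down it reaches from about 0.4 to 0.85 m from the base axis. Payload 10.4 kg.
Tool frame: the origin (TCP) lies between the finger pads, 19 mm behind the fingertips; this is the grasp point; z points along the fingers, y is the line along which they close (so a half turn about z gives the same grasp; the last joint's range is limited). The gripper opens to 87 mm and grips with 3 to 60 N. Pads are 19 mm wide; open, the fingers measure 117 mm over their backs; the gripper's body (75 mm by 190 mm) begins 51 mm behind the grasp point.
Start: joints at [1.255, 0.332, -0.065, 1.46, 0.022, 1.35, -0.088], TCP at [0.18, -0.598, 0.241] pointing down, gripper open.
Joint ranges: [-2.6, 2.6], [-0.5, 2.12], [-1.47, 1.34], [0.16, 2.42], [-1.27, 4.41], [0.06, 2.06], [-2.6, 2.6]. Speed limits (rad/s): [2.22, 2.22, 2.79, 2.79, 3.14, 3.14, 3.14].

## Interface

Orientations are given as a rotation vector (axis times angle).
In Python, from station import * gives the robot as it stands.
- The arm moves only by the shell command python3 -m handwheel 'ROWS'. ROWS is a JSON object whose one key "motion" holds a list of rows, each a list of 7 numbers: the shift along the world's x, y, z in units of 50 mm (1.0 is 50 mm), then the turn, a rotation vector about the world's x, y, z in degrees, then the opening, from 0 (shut) to 1 (fully open). A call has exactly 10 rows; each row is the pose to reach, as a shift and turn from the pose commanded when the call began; what a row does not reach only later rows make up. A row lasts 1/8 s, in which the tool goes at most 62.5 mm and 10.7 degrees, less where a joint would pass 70% of its speed; a pose out of reach is approached as far as the arm can. A call with a gripper value outside its range is refused whole. The fingers move at their own pace and stop on an object; the grip force is fixed at half the most. Time passes only in rows, so rows that repeat a pose let the fingers close, or fill a call up. It gives the time, the measured TCP pose, the force, the opening and the grip force at its end, in the units of the state.
- state(): the state, without advancing time (a new reading comes with each control period).
- camera(name): name is "scene" or "side" or "wrist"; returns a dict with "pixels" (420x560x3 uint8, red, green, blue), "vfov" (degrees; the focal length in pixels is half the picture's height over the tangent of half this angle, whatever the lens; pixels are square), "cx", "cy" (the principal point, pixels), "camera_from_world" (4x4, takes a point from world to camera coordinates); the wrist camera has in their place "mount" (4x4, takes a point from camera to tool coordinates, whose origin is the TCP and whose axes are the flange's). Camera axes: x right, y down, z forward; pixel columns grow to the right and rows downward; lengths in m; the calibration is good to about 2 mm. The wrist camera is an equidistant fisheye: a pixel r from the principal point sees the ray r / f radians off the axis. A picture is of the moment at which its call begins: read the wrist's pose just before it. There is no depth.
- close_job(): hands the job in; it is judged then, once.
The state is a dict: "time": time; "q": joint angles; "joint_vel": joint speeds; "tau": joint torques, N m; "tcp_pos": TCP position; "eef_rot": TCP orientation; "ft_force": force on the tool from outside, world axes, zero at the start; "wrist_torque": the same for the moment, N m; "grip_width": opening from 0.0 (shut) to 1.0 (fully open); "grasp_force": force on a finger pad.
Only numpy, scipy, OpenCV 4.12 (cv2) and the standard library are available. Lean on these libraries where they do the work, as an engineer would, in place of code of your own. Each camera call takes 0.05 s, during which the arm holds its last target. There are 200 camera calls.

## Working session

There is one attempt and no reset: what is moved stays moved. The work goes in short steps, Python scripts to look and compute and a shell command to move; the robot and the scene stay as the last step left them, time stands still between calls to the robot, and variables do not carry over. Pictures are saved under pics/ and viewed, at most 10 in all, crops included, and the job is handed in when it is done.

```bash
ls; mkdir -p pics; cat > h.py <<'E'
import sys; sys.path.insert(0,'.')
from station import *
import numpy as np, cv2
from scipy.spatial.transform import Rotation as R
E
python3 - <<'E'
from h import *
s=state(); print(s)
for n in ("scene","side"):
    c=camera(n); np.savez(''+n+'.npz',**c)
    cv2.imwrite(f'pics/{n}.png',cv2.cvtColor(c['pixels'],cv2.COLOR_RGB2BGR))
    print(n,c['vfov'],c['cx'],c['cy'],c['camera_from_world'])
s=state();c=camera('wrist');np.savez('wrist.npz',p=s['tcp_pos'],r=s['eef_rot'],**c)
cv2.imwrite(f'pics/wrist.png',cv2.cvtColor(c['pixels'],cv2.COLOR_RGB2BGR))
print(c['vfov'],c['cx'],c['cy'],c['mount'])
E
```

```text
pics
{'time': 0.0, 'q': array([ 1.25539876,  0.33287496, -0.06468291,  1.46095337,  0.02160077,
        1.34991074, -0.08851797]), 'joint_vel': array([ 0.00028978, -0.00019793, -0.00101942, -0.00144489,  0.00130465,
       -0.00024397, -0.0001971 ]), 'tau': array([ 6.05611058e-04, -6.23240948e+01,  2.50679394e-02, -3.89901352e+01,
       -6.13962254e-02,  3.95716913e-02,  1.60578220e-04]), 'tcp_pos': array([ 0.18027277, -0.59805006,  0.2404462 ]), 'eef_rot': array([-3.10658188e+00, -4.58056915e-01,  4.47862035e-04]), 'ft_force': array([ 0.56822072, -0.32630389, -0.07973369]), 'wrist_torque': array([-0.03615363, -0.03701027, -0.03074459]), 'grasp_force': 0.0, 'grip_width': 0.9977367606034855}
scene 47.207239058397064 282.2855858255278 212.45337959932704 [[ 0.84941565  0.52726037 -0.02212601 -0.44265436]
 [ 0.29830778 -0.51431453 -0.80404791 -0.05631858]
 [-0.43532233  0.67637051 -0.59415268  1.62965697]
 [ 0.          0.          0.          1.        ]]
side 45.62363496751483 282.8807857398069 210.59452450263268 [[-0.98046832 -0.19582263  0.0183133   0.50065812]
 [-0.14792988  0.67288994 -0.72480058  0.15091383]
 [ 0.12960952 -0.71335309 -0.68871529  1.20697765]
 [ 0.          0.          0.          1.        ]]
65.70646984690485 280.60870104340927 213.55729473893277 [[-6.68510908e-04 -9.64259767e-01 -2.64957837e-01  7.15890288e-02]
 [ 9.99999273e-01 -3.78683170e-04 -1.14494246e-03  2.83451342e-04]
 [ 1.00368688e-03 -2.64958409e-01  9.64259319e-01 -1.43546856e-01]
 [ 0.00000000e+00  0.00000000e+00  0.00000000e+00  1.00000000e+00]]
```

View pics/scene.png

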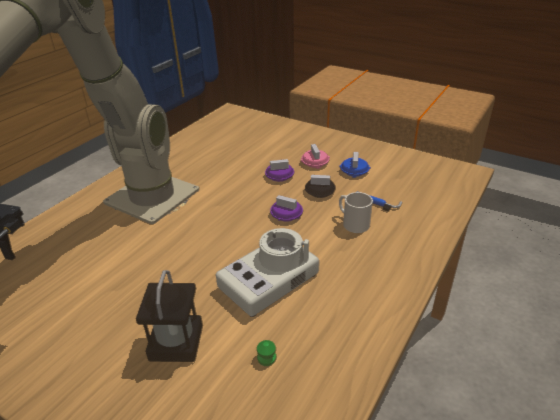

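View pics/side.png

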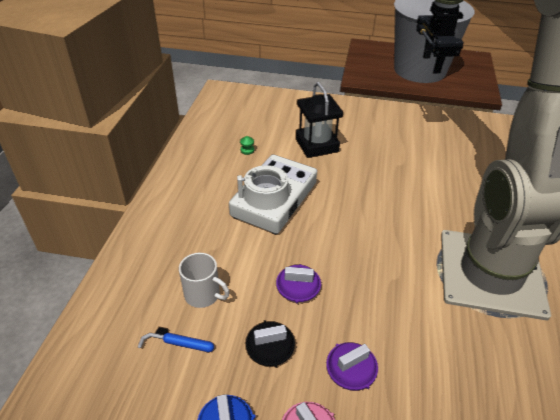

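The scene view shows five lids: purple (280,172), pink (316,158), blue (355,167), black (320,187) and purple (287,209). In the side view the black one is at (270,343). Only the black one fits. The mill is at scene (270,265) and side (272,190). I'll confirm in an enlarged composite crop.

```bash
python3 - <<'E'
from h import *
a=np.load('scene.npz')['pixels'];b=np.load('side.npz')['pixels']
f=lambda im,x,y:cv2.resize(im[y:y+75,x:x+100],(400,300),interpolation=cv2.INTER_CUBIC)
S=[f(a,270,150),f(b,220,305),f(a,215,225),f(b,220,150)]
o=np.vstack([np.hstack(S[:2]),np.hstack(S[2:])])
cv2.imwrite('pics/c1.png',o[...,::-1])
E
```

```text
(no output)
```

View pics/c1.png

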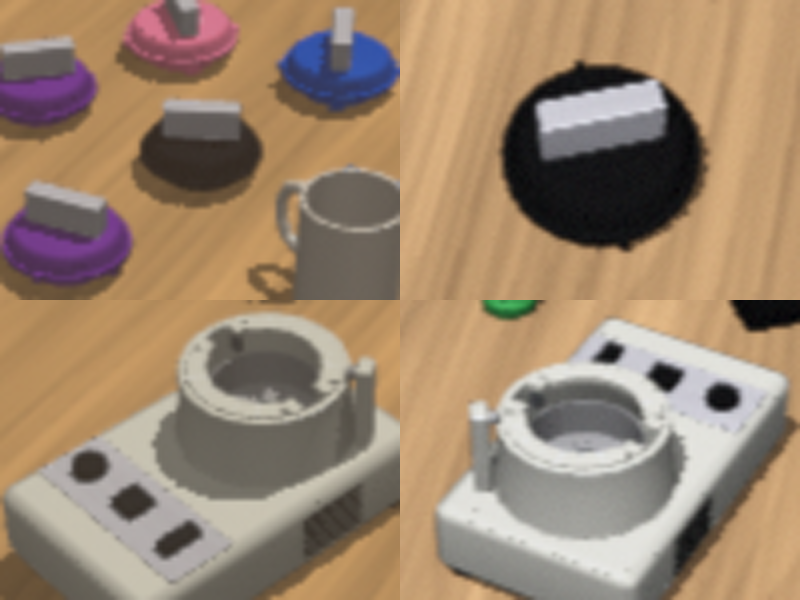

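The crop confirms the plain black lid at scene (320,187) and side (270,343). In the mill the keys are round, square and long at scene (237,266), (248,275), (259,284) and side (300,174), (286,169), (273,163). Next I triangulate.

```bash
cat >> h.py <<'E'
def PM(c):
    f=210/np.tan(np.radians(float(c['vfov']))/2)
    return np.array([[f,0,c['cx']],[0,f,c['cy']],[0,0,1]])@c['camera_from_world'][:3]
def tri(a,b):
    A,B=[PM(np.load(f'{n}.npz')) for n in('scene','side')]
    X=cv2.triangulatePoints(A,B,np.float64(a).T,np.float64(b).T);X=(X[:3]/X[3]).T
    for P,u in((A,a),(B,b)):
        q=np.c_[X,np.ones(len(X))]@P.T; print('reproj',(q[:,:2]/q[:,2:]-u).round(1).tolist())
    return X
E
python3 - <<'E'
from h import *
X=tri([[237.5,266.5],[248,275.25],[259.5,284.5],[281.3,241.7],[320.75,176.25]],[[300.5,174.25],[286.25,169.25],[272.75,163.25],[266,178.75],[270.25,331.25]])
print(X.round(4))
k=X[:3]; d=k[2]-k[0]; print('yaw',np.degrees(np.arctan2(d[1],d[0])),np.linalg.norm(d))
d=X[3]-X[1]; print('yaw y',np.degrees(np.arctan2(d[1],d[0]))-90,np.linalg.norm(d[:2]))
# bar direction at z=.062 from side view
c=np.load('side.npz');P=PM(c)
def atz(u,z):
    M=np.c_[P[:,:2],P[:,2]*z+P[:,3]];H=np.linalg.inv(M)@[*u,1];return H[:2]/H[2]
g=[atz((220+(x-400)/4,305+y/4),.062) for x,y in((537,104),(660,81),(667,106),(542,131))]
print(np.round(g,4),np.mean(g,0)); 
for i,j in((1,0),(2,3)): d=g[i]-g[j]; print(np.degrees(np.arctan2(d[1],d[0])),np.linalg.norm(d))
s=state();print(s['time'],R.from_rotvec(s['eef_rot']).as_matrix().round(3))
E
```

```text
reproj [[-0.7, -0.2], [-0.7, -0.2], [-1.4, -0.4], [-0.9, -0.2], [-0.8, -0.1]]
reproj [[-0.6, 0.2], [-0.6, 0.2], [-1.2, 0.4], [-0.8, 0.2], [-1.1, 0.2]]
[[ 0.5025 -0.1904  0.065 ]
 [ 0.5447 -0.2032  0.065 ]
 [ 0.5875 -0.2176  0.067 ]
 [ 0.578  -0.0961  0.1122]
 [ 0.4785  0.3083  0.0602]]
yaw -17.75121294434345 0.08930242852011015
yaw y -17.283829757330267 0.11218161515813078
[[0.5078 0.3146]
 [0.4498 0.2884]
 [0.4435 0.3021]
 [0.5017 0.3292]] [0.47568243 0.30857225]
-155.72218044155542 0.06362316641206794
-155.05645091121497 0.06415738473109135
0.15 [[ 0.957  0.289 -0.   ]
 [ 0.289 -0.957  0.001]
 [-0.    -0.001 -1.   ]]
```

Heights (keys ~65–67 mm against 70, lip 112 against 115, bar top 60 against 62) and spacing (89 mm against 90) check out. Mill yaw is about −17.5° and lid yaw about 24.6°. Now I move above the keys with the fingers shut.

```bash
python3 -m handwheel '{"motion":[[0,0,0.8,0,0,0,0.5],[0.3,0.4,1.6,0,0,0,0],[0.9,1.1,2,0,0,-4,0],[1.6,1.9,2,0,0,-8,0],[2.3,2.7,2,0,0,-12,0],[3,3.6,2,0,0,-16,0],[3.7,4.4,2,0,0,-20,0],[4.4,5.2,2,0,0,-24,0],[5.1,6.1,2,0,0,-28,0],[5.8,6.9,2,0,0,-31,0]]}'
python3 -m handwheel '{"motion":[[0.6,0.7,0,0,0,-3,0],[1.1,1.0,-0.4,0,0,-3,0],[1.3,1.0,-0.8,0,0,-3,0],[1.3,1.0,-1.2,0,0,-3,0],[1.3,1.0,-1.2,0,0,-3,0],[1.3,1.0,-1.2,0,0,-3,0],[1.3,1.0,-1.2,0,0,-3,0],[1.3,1.0,-1.2,0,0,-3,0],[1.3,1.0,-1.2,0,0,-3,0],[1.3,1.0,-1.2,0,0,-3,0]]}'
cat >> h.py <<'E'
def snap(n):
    s=state();c=camera('wrist');np.savez(f'{n}.npz',p=s['tcp_pos'],r=s['eef_rot'],**c)
    cv2.imwrite(f'pics/{n}.png',c['pixels'][...,::-1])
    print(s['time'],s['tcp_pos'],np.degrees(s['eef_rot']),s['ft_force'])
def ray(n,u):
    c=np.load(f'{n}.npz');f=210/np.tan(np.radians(float(c['vfov']))/2)
    d=np.float64(u)-[c['cx'],c['cy']];r=np.linalg.norm(d,axis=1);t=r/f
    v=np.c_[d/np.maximum(r,1e-9)[:,None]*np.sin(t)[:,None],np.cos(t)]
    Q=R.from_rotvec(c['r']).as_matrix();M=c['mount']
    return c['p']+Q@M[:3,3],v@(Q@M[:3,:3]).T
def wz(n,u,z):
    o,v=ray(n,u);return o+v*((z-o[2])/v[:,2])[:,None]
def tri2(n,u,m,w):
    (o,a),(p,b)=ray(n,u),ray(m,w);X=[];e=[]
    for i,j in zip(a,b):
        t=np.linalg.lstsq(np.c_[i,-j],p-o,rcond=None)[0];A=o+i*t[0];B=p+j*t[1];X.append((A+B)/2);e.append(np.linalg.norm(A-B))
    print('gap mm',np.round(np.array(e)*1e3,1));return np.array(X)
E
python3 -c "
from h import *
snap('w1')"
```

```text
time: 1.4
tcp_pos: [0.4712, -0.2517, 0.3413]
eef_rot: [3.117, -0.392, 0.0]
ft_force: [1.3, -0.6, 0.5]
grip_width: 0.02
grasp_force: 0.0
time: 2.65
tcp_pos: [0.5354, -0.2034, 0.2814]
eef_rot: [3.106, -0.47, 0.0]
ft_force: [-0.3, 0.6, -0.1]
grip_width: 0.005
grasp_force: 0.0
2.65 [ 0.53544162 -0.20339726  0.28137579] [ 1.77963679e+02 -2.69439730e+01  1.34233127e-02] [-0.25029703  0.60474997 -0.07563079]
```

View pics/w1.png

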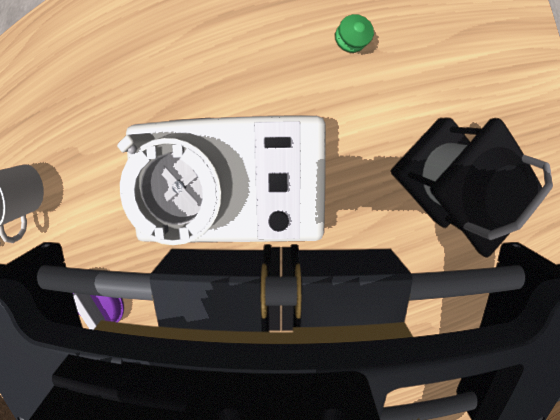

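The wrist view shows the mill, with run key at (277,142), pulse (278,182), power (279,221), the collar mouth around (172,190) and the catch at (126,147). I refine by blob detection.

```bash
cat > keys.py <<'E'
from h import *
def blobs(n,box):
    x0,y0,x1,y1=box
    g=cv2.cvtColor(np.load(f'{n}.npz')['pixels'],cv2.COLOR_RGB2GRAY)[y0:y1,x0:x1]
    k,l,st,ce=cv2.connectedComponentsWithStats((g<90).astype(np.uint8))
    return [(ce[i]+[x0,y0],st[i,4]) for i in range(1,k) if st[i,4]>80]
E
python3 - <<'E'
from keys import *
b=blobs('w1',(260,128,300,236)); print(b)
u=[c for c,_ in b];X=wz('w1',u,.07);print(X)
d=X[0]-X[2];print(np.degrees(np.arctan2(d[1],d[0])),np.linalg.norm(d))
m=np.load('w1.npz')['pixels'][105:265,105:335]
cv2.imwrite('pics/c2.png',cv2.resize(m,(800,556),interpolation=cv2.INTER_CUBIC)[...,::-1])
E
```

```text
[(array([277.66283525, 141.98084291]), np.int32(261)), (array([277.71343284, 182.32238806]), np.int32(335)), (array([278.4522293 , 220.61146497]), np.int32(314))]
[[ 0.58847398 -0.21691317  0.07      ]
 [ 0.54585226 -0.20366311  0.07      ]
 [ 0.50344802 -0.19127241  0.07      ]]
-16.781419432632752 0.0888080071454384
```

View pics/c2.png

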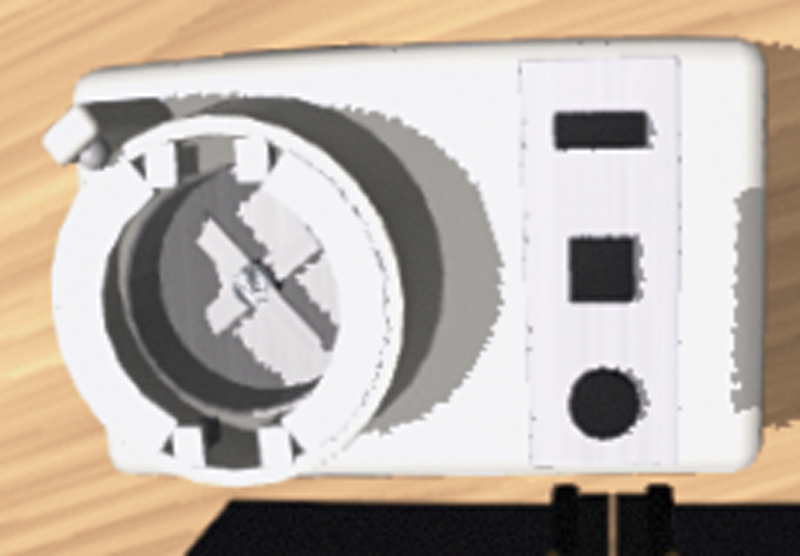

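```bash
python3 -m handwheel '{"motion":[[-0.3,0.12,-0.9,0,0,0,0],[-0.64,0.24,-1.9,0,0,0,0],[-0.64,0.24,-2.8,0,0,0,0],[-0.64,0.24,-3.5,0,0,0,0],[-0.64,0.24,-3.7,0,0,0,0],[-0.64,0.24,-3.8,0,0,0,0],[-0.64,0.24,-3.88,0,0,0,0],[-0.64,0.24,-3.92,0,0,0,0],[-0.64,0.24,-3.94,0,0,0,0],[-0.64,0.24,-3.94,0,0,0,0]]}'
```

```text
time: 3.95
tcp_pos: [0.5042, -0.1917, 0.085]
eef_rot: [3.106, -0.47, 0.003]
ft_force: [2.6, -0.1, 3.9]
grip_width: 0.006
grasp_force: 1.8
```

```bash
python3 -m handwheel '{"motion":[[0,0,-0.02,0,0,0,0],[0,0,-0.02,0,0,0,0],[0,0,0.5,0,0,0,0],[0,0,0.6,0,0,0,0],[0.42,-0.12,0.6,0,0,0,0],[0.84,-0.24,0.6,0,0,0,0],[0.84,-0.24,0.6,0,0,0,0],[0.84,-0.24,0.3,0,0,0,0],[0.84,-0.24,0.15,0,0,0,0],[0.84,-0.24,0.05,0,0,0,0]]}'
python3 -m handwheel '{"motion":[[0,0,-0.03,0,0,0,0],[0,0,-0.05,0,0,0,0],[0,0,-0.05,0,0,0,0],[0,0,-0.06,0,0,0,0],[0,0,-0.06,0,0,0,0],[0,0,-0.06,0,0,0,0],[0,0,-0.06,0,0,0,0],[0,0,-0.06,0,0,0,0],[0,0,-0.06,0,0,0,0],[0,0,-0.06,0,0,0,0]]}'
```

```text
time: 5.2
tcp_pos: [0.5444, -0.2032, 0.0858]
eef_rot: [-3.106, 0.47, 0.003]
ft_force: [-2.3, 0.3, 2.7]
grip_width: 0.008
grasp_force: 1.6
time: 6.45
tcp_pos: [0.5455, -0.2035, 0.0842]
eef_rot: [3.106, -0.47, 0.0]
ft_force: [-4.2, 0.8, 6.4]
grip_width: 0.005
grasp_force: 3.1
```

```bash
python3 -m handwheel '{"motion":[[0,0,0.9,0,0,0,0],[0,0,2,0,0,0,0],[0,0.5,3,0,0,0,0],[-0.2,1.6,3.4,0,0,6,0.3],[-0.4,2.7,3.4,0,0,12,0.6],[-0.5,3.8,3.4,0,0,18,1],[-0.7,4.9,3.4,0,0,24,1],[-0.9,6,3.4,0,0,30,1],[-1,7.1,3.4,0,0,36,1],[-1.2,8.2,3.4,0,0,42,1]]}'
python3 -m handwheel '{"motion":[[0,0.5,0,0,0,0,1],[0,1,-0.2,0,0,0,1],[0,1,-0.4,0,0,0,1],[0,1,-0.4,0,0,0,1],[0,1,-0.4,0,0,0,1],[0,1,-0.4,0,0,0,1],[0,1,-0.4,0,0,0,1],[0,1,-0.4,0,0,0,1],[0,1,-0.4,0,0,0,1],[0,1,-0.4,0,0,0,1]]}'
python3 -c "
from h import *
snap('w2')"
```

```text
time: 7.7
tcp_pos: [0.4855, 0.2084, 0.254]
eef_rot: [-3.067, -0.679, -0.003]
ft_force: [0.4, -0.2, 0.1]
grip_width: 0.717
grasp_force: 0.0
time: 8.95
tcp_pos: [0.4854, 0.2566, 0.2338]
eef_rot: [3.068, 0.674, 0.0]
ft_force: [0.0, -0.1, -0.0]
grip_width: 0.998
grasp_force: 0.0
8.95 [0.48539389 0.25659239 0.23378447] [1.75800869e+02 3.86203041e+01 2.72791795e-03] [ 0.02381464 -0.10868345 -0.04556583]
```

View pics/w2.png

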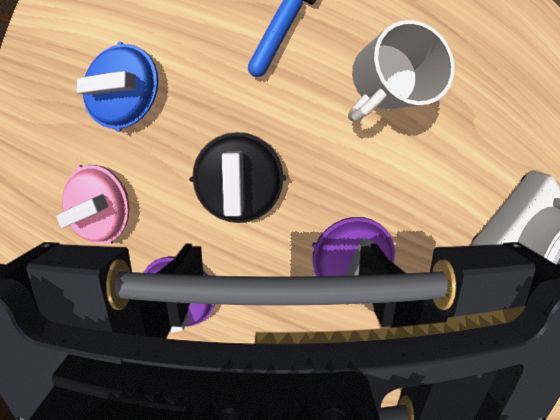

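The black lid is centred near (237,177), with its bar from (232,153) to (232,215). I fit the bar's top face and place it at z = 62 mm as a check against the scene/side fix.

```bash
python3 - <<'E'
from h import *
p=np.load('w2.npz')['pixels'];x0,y0=200,130
g=cv2.cvtColor(p,cv2.COLOR_RGB2GRAY)[y0:225,x0:280]
m=(g>170).astype(np.uint8);k,l,st,ce=cv2.connectedComponentsWithStats(m)
i=max((j for j in range(1,k) if ce[j][0]<60 and ce[j][1]>10),key=lambda j:st[j,4]);print(st[i],ce[i]+[x0,y0])
pts=np.argwhere(l==i)[:,::-1]+[x0,y0]
r=cv2.minAreaRect(pts.astype(np.float32));print(r);b=cv2.boxPoints(r)
for z in(.058,.062,.066):
    X=wz('w2',b,z)[:,:2];e=X[1:]-X[:-1];L=np.linalg.norm(e,axis=1);j=L[:2].argmax()
    print(z,X.mean(0),wz('w2',[ce[i]+[x0,y0]],z)[0,:2],L[:2],np.degrees(np.arctan2(*e[j][::-1])))
E
```

```text
[  22   23   19   63 1043] [230.82933845 183.78811122]
((230.82186889648438, 184.047119140625), (62.51001739501953, 16.746610641479492), 87.70938873291016)
0.058 [0.47707166 0.30819539] [0.47788362 0.30834962] [0.01681372 0.06386027] -154.48943997624127
0.062 [0.47799052 0.30792297] [0.4787923  0.30807526] [0.01660311 0.06306034] -154.4894399762413
0.066 [0.47890937 0.30765055] [0.47970099 0.30780091] [0.0163925  0.06226042] -154.48943997624133
```

```bash
python3 -m handwheel '{"motion":[[-0.07,0.5,-0.6,0,0,0.5,0.6],[-0.15,1.03,-1.2,0,0,0.5,0.6],[-0.15,1.03,-2,0,0,0.5,0.6],[-0.15,1.03,-2.8,0,0,0.5,0.6],[-0.15,1.03,-3.3,0,0,0.5,0.6],[-0.15,1.03,-3.54,0,0,0.5,0.6],[-0.15,1.03,-3.54,0,0,0.5,0.6],[-0.15,1.03,-3.54,0,0,0.5,0],[-0.15,1.03,-3.54,0,0,0.5,0],[-0.15,1.03,-3.54,0,0,0.5,0]]}'
python3 -m handwheel '{"motion":[[0,0,0,0,0,0,0],[0,0,0,0,0,0,0],[0,0,0,0,0,0,0],[0,0,0.5,0,0,0,0],[0,0,1.3,0,0,0,0],[0,0,2.2,0,0,0,0],[0,0,3,0,0,0,0],[0,0,3.7,0,0,0,0],[0,0,3.7,0,0,0,0],[0,0,3.7,0,0,0,0]]}'
python3 -c "
from h import *
snap('w3')"
```

```text
time: 10.25
tcp_pos: [0.4782, 0.3082, 0.0574]
eef_rot: [3.066, 0.687, 0.002]
ft_force: [-0.5, 0.3, 0.4]
grip_width: 0.343
grasp_force: 0.0
time: 11.5
tcp_pos: [0.4775, 0.3077, 0.2406]
eef_rot: [3.065, 0.687, -0.002]
ft_force: [-0.3, 0.2, -2.1]
grip_width: 0.203
grasp_force: 30.0
11.5 [0.47754494 0.30767628 0.24055722] [ 1.75600033e+02  3.93727123e+01 -1.24406471e-01] [-0.26672274  0.23088641 -2.13137238]
```

View pics/w3.png

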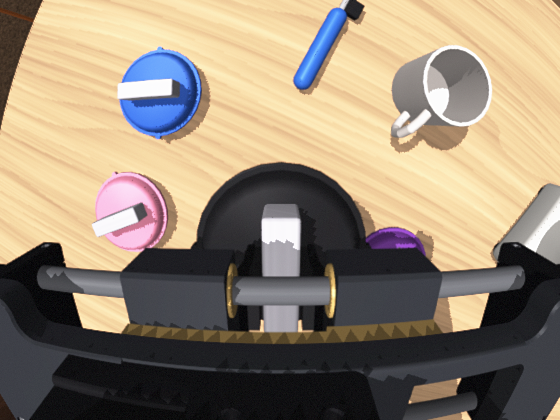

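Grip is 30 N at 17.7 mm opening, and the lid hangs straight on the fingers with its bar end at (281,205). Next I check the lid's offset in the hand and fit the collar circle.

```bash
python3 - <<'E'
from h import *
from scipy.optimize import least_squares
s=np.load('w3.npz');Q=R.from_rotvec(s['r']).as_matrix()
for u,dz in(((281,205),.005),((264,206),.005),((298,206),.005)): print('bar in tool mm',((wz('w3',[u],s['p'][2]+dz)[0]-s['p'])@Q*1e3).round(1))
for u in((197,230),(365,230),(281,164)): print('flange',((wz('w3',[u],s['p'][2]-.040)[0]-s['p'])@Q*1e3).round(1))
# lip outer & bore from w1 crop clicks
sc=lambda a:np.array(a)*[230/800,160/556]+[105,105]
def circ(pts,z):
    X=wz('w1',sc(pts),z)[:,:2]
    f=least_squares(lambda p:np.hypot(*(X-p[:2]).T)-p[2],[.578,-.096,.05]).x;print(f.round(4),(1e3*(np.hypot(*(X-f[:2]).T)-f[2])).round(1))
circ([(52,300),(66,230),(100,170),(140,138),(225,115),(300,135),(75,390),(110,440),(228,487)],.115)
for y in(-17.5,-16.8):
    c,q=np.cos(np.radians(y)),np.sin(np.radians(y));print(np.array([.5458,-.2037])+.112*np.array([-q,c]))
E
```

```text
bar in tool mm [37.4  0.2 -5.1]
bar in tool mm [37.  -7.3 -5.1]
bar in tool mm [37.   7.6 -5.1]
flange [ 10.8 -50.9  40. ]
flange [10.8 51.2 40. ]
flange [50.2  0.2 39.9]
[ 0.5755 -0.0971  0.0564] [ 0.  -1.1 -0.4 -0.3  0.5  0.5  0.7  1.4 -1.4]
[ 0.57947905 -0.0968837 ]
[ 0.57817156 -0.09648022]
```

```bash
python3 -m handwheel '{"motion":[[0,-0.5,0,0,0,-3,0],[0,-1.5,0,0,0,-8,0],[0,-2.5,0,0,0,-14,0],[0,-3.5,0,0,0,-20,0],[0,-4.5,0,0,0,-26,0],[0,-5.5,0,0,0,-32,0],[0.05,-6.5,0,0,0,-38,0],[0.08,-7.2,0,0,0,-42,0],[0.08,-7.5,0,0,0,-42,0],[0.08,-7.5,0,0,0,-42,0]]}'
python3 -m handwheel '{"motion":[[0,0,0,0,0,0,0],[0,0,0,0,0,0,0],[0,0,0,0,0,0,0],[0,0,0,0,0,0,0],[0,0,0,0,0,0,0],[0,0,0,0,0,0,0],[0,0,0,0,0,0,0],[0,0,0,0,0,0,0],[0,0,0,0,0,0,0],[0,0,0,0,0,0,0]]}'
python3 - <<'E'
from h import *
snap('w4')
m=np.load('w4.npz')['pixels'][60:260,150:416]
cv2.imwrite('pics/c4.png',cv2.resize(m,(798,600),interpolation=cv2.INTER_CUBIC)[...,::-1])
E
```

```text
time: 12.8
tcp_pos: [0.4819, -0.0667, 0.2413]
eef_rot: [-3.108, 0.455, 0.001]
ft_force: [-0.4, 0.4, -2.5]
grip_width: 0.205
grasp_force: 30.0
time: 14.05
tcp_pos: [0.4819, -0.0669, 0.2418]
eef_rot: [3.108, -0.457, -0.0]
ft_force: [0.6, -0.4, -2.2]
grip_width: 0.204
grasp_force: 30.0
14.05 [ 0.4819125  -0.06690684  0.24176958] [ 1.78082271e+02 -2.61748702e+01 -3.23662661e-03] [ 0.55486232 -0.38933859 -2.18597461]
```

View pics/c4.png

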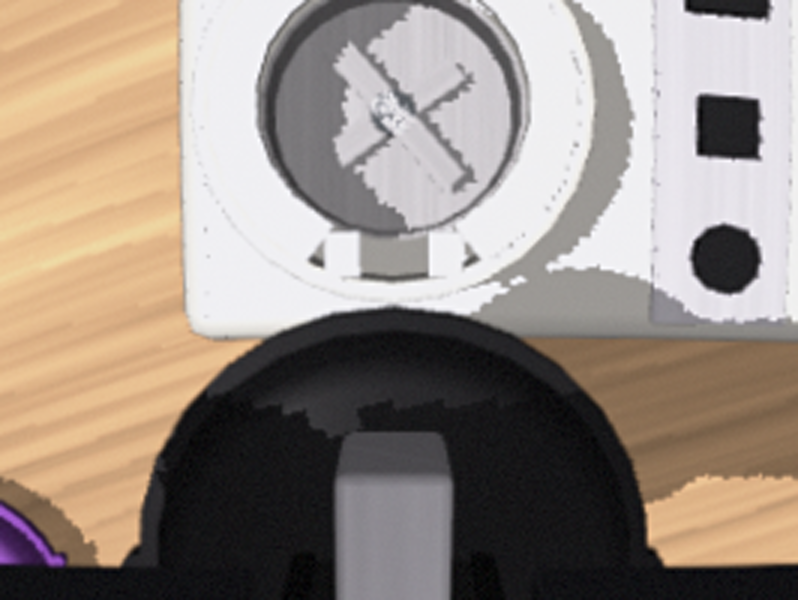

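The crop shows the bore edge spanning columns 258–527 at row 115, the −x notch at (394,278) and the lid's bar along column 394, so they line up well. I now fit the bore, keys and notch numerically.

```bash
cat > bore.py <<'E'
from keys import *
from scipy.optimize import least_squares
def proj(n,X):
    c=np.load(f'{n}.npz');f=210/np.tan(np.radians(float(c['vfov']))/2)
    Q=R.from_rotvec(c['r']).as_matrix();M=c['mount'];v=(X-c['p'])@Q-M[:3,3];v=v@M[:3,:3]
    t=np.arctan2(np.hypot(v[:,0],v[:,1]),v[:,2]);return v[:,:2]/np.hypot(v[:,0],v[:,1])[:,None]*(t*f)[:,None]+[c['cx'],c['cy']]
def bore(n,c0,lo=.033,hi=.043):
    g=cv2.cvtColor(np.load(f'{n}.npz')['pixels'],cv2.COLOR_RGB2GRAY).astype(np.float32);P=[]
    for a in np.radians(np.arange(0,360,4)):
        if abs(np.sin(a+np.radians(17)))<.35: continue
        r=np.arange(hi,lo,-.0002);X=np.c_[c0[0]+r*np.cos(a),c0[1]+r*np.sin(a),r*0+.115]
        u=proj(n,X).astype(np.float32);v=cv2.remap(g,u[:,:1],u[:,1:],cv2.INTER_LINEAR).ravel()
        d=v[5:]-v[:-5];i=d.argmin()
        if d[i]<-20:P.append(X[i+2,:2])
    P=np.array(P);f=least_squares(lambda p:np.hypot(*(P-p[:2]).T)-p[2],[*c0,.0375],loss='soft_l1',f_scale=.0005).x
    e=np.hypot(*(P-f[:2]).T)-f[2];print(n,len(P),f.round(4),'rms mm',1e3*np.sqrt((e**2).mean()));return f
E
python3 - <<'E'
from bore import *
for n in('w4','w1'):
    f=bore(n,[.577,-.0966]);f=bore(n,f[:2])
b=blobs('w4',(370,40,410,160));print(b);X=wz('w4',[c for c,_ in b],.07);print(X)
s=np.load('w4.npz');Q=R.from_rotvec(s['r']).as_matrix();T=lambda u,dz:((wz('w4',[u],s['p'][2]+dz)[0]-s['p'])@Q*1e3).round(1)
q=lambda x,y:(x/3+150,y/3+60)
print('yaw',np.degrees(np.arctan2(Q[1,0],Q[0,0])))
print('bar end top',T(q(394,476),.005),'bot',T(q(394,433),-.023),'flange front',T(q(394,308),-.037))
print('flange L,R',T(q(160,460),-.037),T(q(628,460),-.037))
print('notch end',wz('w4',[q(393.5,278)],.115),'notch corners',wz('w4',[q(360,236),q(428,236)],.115))
E
```

```text
w4 70 [ 0.5776 -0.0956  0.0374] rms mm 0.9750313827448482
w4 70 [ 0.5774 -0.0954  0.0371] rms mm 1.1835204667626371
w1 55 [ 0.5776 -0.0959  0.0376] rms mm 1.0120754260188882
w1 53 [ 0.5776 -0.096   0.0376] rms mm 0.9824660555413103
[(array([391.68987342,  58.89873418]), np.int32(316)), (array([392.28117359, 101.94865526]), np.int32(409)), (array([391.45707071, 145.85606061]), np.int32(396))]
[[ 0.58804909 -0.21430866  0.07      ]
 [ 0.54543018 -0.20200533  0.07      ]
 [ 0.50284131 -0.18959411  0.07      ]]
yaw -16.723143806199634
bar end top [31.4  0.9 -5. ] bot [31.1  0.9 23. ] flange front [51.5  0.9 37. ]
flange L,R [ 22.3 -44.9  37. ] [22.3 46.7 37. ]
notch end [[ 0.52934837 -0.08211083  0.115     ]] notch corners [[ 0.54321083 -0.0766642   0.115     ]
 [ 0.53782559 -0.09456843  0.115     ]]
```

```bash
python3 -m handwheel '{"motion":[[0.5,-0.14,0,0,0,0,0],[1.3,-0.36,0,0,0,0,0],[1.8,-0.52,0,0,0,0,0],[1.93,-0.56,-0.4,0,0,0,0],[1.93,-0.56,-0.9,0,0,0,0],[1.93,-0.56,-1.2,0,0,0,0],[1.93,-0.56,-1.3,0,0,0,0],[1.93,-0.56,-1.34,0,0,0,0],[1.93,-0.56,-1.4,0,0,0,0],[1.93,-0.56,-1.44,0,0,0,0]]}'
```

```text
time: 15.35
tcp_pos: [0.5786, -0.0949, 0.1701]
eef_rot: [3.108, -0.457, 0.001]
ft_force: [0.2, -0.7, -1.5]
grip_width: 0.206
grasp_force: 30.0
```

```bash
python3 -m handwheel '{"motion":[[0,0,-0.05,0,0,0,0],[0,0,-0.09,0,0,0,0],[0,0,-0.12,0,0,0,0],[0,0,-0.15,0,0,0,0],[0,0,-0.18,0,0,0,0],[0,0,-0.2,0,0,0,0],[0,0,-0.22,0,0,0,0],[0,0,-0.24,0,0,0,0],[0,0,-0.24,0,0,0,0],[0,0,-0.24,0,0,0,0]]}'
```

```text
time: 16.6
tcp_pos: [0.5785, -0.095, 0.158]
eef_rot: [3.108, -0.457, 0.0]
ft_force: [-1.5, 0.2, 0.7]
grip_width: 0.202
grasp_force: 30.0
```

```bash
python3 -m handwheel '{"motion":[[0,0,-0.01,0,0,0,0],[0,0,-0.02,0,0,0,0],[0,0,-0.03,0,0,0,0],[0,0,-0.03,0,0,0,0],[0,0,-0.03,0,0,0,0],[0,0,-0.03,0,0,0,0],[0,0,-0.03,0,0,0,0],[0,0,-0.03,0,0,0,0],[0,0,-0.03,0,0,0,0],[0,0,-0.03,0,0,0,0]]}'; python3 -c "
from h import *
print(state()['wrist_torque'])"
```

```text
time: 17.85
tcp_pos: [0.5785, -0.095, 0.1579]
eef_rot: [3.108, -0.457, 0.001]
ft_force: [-8.0, 0.4, 14.0]
grip_width: 0.2
grasp_force: 30.0
[0.20432237 1.7817349  0.04318499]
```

Seated: it stops firmly at TCP z = 0.158, as given. I ease the push and twist clockwise.

```bash
python3 -m handwheel '{"motion":[[-0.01,0,0.02,0,0,0,0],[-0.01,0,0.02,0,0,-2,0],[-0.01,0,0.02,0,0,-5,0],[-0.01,0,0.02,0,0,-9,0],[-0.01,0,0.02,0,0,-13,0],[-0.01,0,0.02,0,0,-17,0],[-0.01,0,0.02,0,0,-20,0],[-0.01,0,0.02,0,0,-20,0],[-0.01,0,0.02,0,0,-20,0],[-0.01,0,0.02,0,0,-20,0]]}'; python3 -c "
from h import *
s=state();print(s['wrist_torque'],np.degrees(s['eef_rot']));Q=R.from_rotvec(s['eef_rot']).as_matrix();print(np.degrees(np.arctan2(Q[1,0],Q[0,0])))"
```

```text
time: 19.1
tcp_pos: [0.5782, -0.0955, 0.1579]
eef_rot: [2.98, -0.992, 0.002]
ft_force: [-1.7, -0.2, 7.3]
grip_width: 0.205
grasp_force: 30.0
[-0.1510568   0.51205283  0.08503018] [ 1.70748229e+02 -5.68501402e+01  9.61453794e-02]
-36.83005821643898
```

```bash
python3 -m handwheel '{"motion":[[0,0,0,0,0,-2,0],[0,0,0,0,0,-4,0],[0,0,0,0,0,-6,0],[0,0,0,0,0,-8,0],[0,0,0,0,0,-9,0],[0,0,0,0,0,-9,0],[0,0,0,0,0,-9,0],[0,0,0,0,0,-9,0],[0,0,0,0,0,-9,0],[0,0,0,0,0,-9,0]]}'; python3 - <<'E'
from h import *
snap('w5');s=state();print(s['wrist_torque']);Q=R.from_rotvec(s['eef_rot']).as_matrix();print(np.degrees(np.arctan2(Q[1,0],Q[0,0])))
a=camera('scene')['pixels'];b=camera('side')['pixels'];w=np.load('w5.npz')['pixels']
f=lambda im,x,y:cv2.resize(im[y:y+100,x:x+133],(400,300),interpolation=cv2.INTER_CUBIC)
o=np.vstack([np.hstack([f(a,215,200),f(b,200,120)]),np.hstack([cv2.resize(w,(400,300)),cv2.resize(b,(400,300))])])
cv2.imwrite('pics/c5.png',o[...,::-1])
E
```

```text
time: 20.35
tcp_pos: [0.5781, -0.0956, 0.1579]
eef_rot: [2.893, -1.223, 0.002]
ft_force: [-2.8, -1.4, 7.9]
grip_width: 0.199
grasp_force: 30.0
20.35 [ 0.57811301 -0.09558266  0.15792684] [ 1.65762490e+02 -7.00510488e+01  8.69267350e-02] [-2.79389828 -1.38919609  7.86165055]
[-0.24397331  0.58462641  0.29149675]
-45.80911375924289
```

View pics/c5.png

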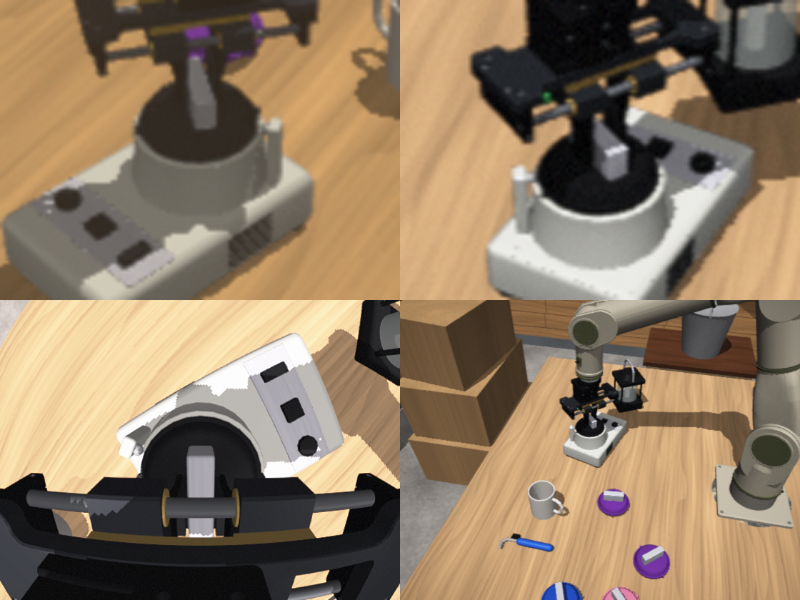

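The lid is seated flush in the collar with the bar straight in the fingers, turned about 29°. It is short of the catch, held at 30 N, and the other objects look undisturbed. Handing in.

```bash
python3 -c "
from h import *
print(close_job())"
```

```text
the job is handed in; nothing more can be done
None
```

I handed the job in at about 20 s: I pressed power and let it up, then pressed pulse, never touched the run key, and seated the black lid, now held about 29° clockwise, short of the lock.

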